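Park four sample containers in their matching holders

ROBOT

A 7-joint arm with a two-finger parallel gripper is mounted at the origin on the work surface. World frame = base frame: x ahead of the robot, y to its left, z up, the work surface at z = 0. Lengths are in m, angles in rad, forces in N, time in s.
With the tool pointing down it reaches from about 0.425 to 1.025 m from the base axis. Payload 9.4 kg.
Tool frame: the origin (TCP) lies midway between the tips of the shut fingers; the grasp point (between the pads) lies 19 mm behind it; z points along the fingers, y is the line along which they close (so a half turn about z gives the same grasp; the last joint's range is limited). The gripper opens to 93 mm and grips with 3 to 60 N. Pads are 15 mm wide; open, the fingers measure 128 mm over their backs; the gripper's body (75 mm by 188 mm) begins 65 mm behind the grasp point.
Start: joints at [1.247, 0.599, -0.003, 1.599, 0.002, 0.943, -0.08], TCP at [0.177, -0.703, 0.219] pointing down, gripper open.
Joint ranges: [-2.57, 2.57], [-0.35, 1.97], [-1.29, 1.29], [0.11, 2.56], [-1.05, 4.19], [0.11, 1.86], [-2.63, 2.63]. Speed limits (rad/s): [2.22, 2.22, 3.01, 3.01, 3.14, 3.14, 3.14].

INTERFACE

Orientations are given as a unit quaternion [w, x, y, z].
In Python, from bench import arm gives the robot as it stands.
- The arm moves only by the tool move_arm, never from a script. Its argument "commands" is a list of rows, each a list of 7 numbers: the turn, a rotation vector about the tool's x, y, z in degrees, then the shift along the tool's x, y, z in m, then the finger opening in m, from 0 to 0.093. A call has exactly 8 rows; each row is the pose to reach, as a shift and turn from the pose commanded when the call began, along the tool's axes at that moment; what a row does not reach only later rows make up. A row lasts 1/12 s, in which the tool goes at most 41.7 mm and 7.16 degrees, less where a joint would pass 70% of its speed; a pose out of reach is approached as far as the arm can. A call with a gripper value outside its range is refused whole. The fingers move at their own pace and stop on an object; "newtons" is the grip in N (left out, the last holds). Time passes only in rows, so rows that repeat a pose let the fingers close, or fill a call up. It gives the time, the measured TCP pose, the force, the opening and the grip force at its end, in the units of the state.
- arm.get_obs(): the state, without advancing time (a new reading comes with each control period).
- arm.capture(name): name is "side" or "top" or "wrist"; returns the picture (384x512x3 uint8, blue, green, red); there is no depth.
- arm.camera_info(name): a dict with "fx", "fy", "cx", "cy" (pixels), "extrinsics" (4x4, takes a point from world to camera coordinates). Camera axes: x right, y down, z forward; pixel columns grow to the right and rows downward; lengths in m; the calibration is good to about 2 mm. A picture is of the moment at which its call begins: read the wrist's pose just before it. camera_info takes no time and is no camera call; for the wrist camera it gives the pose at the moment of the call.
- arm.close_job(): hands the job in; it is judged then, once.
Trained networks look in the newest picture that a camera, given by its name, has taken for a name from the list of things; names that differ only in an ending like _2 or _b are one class to them, and where a whole thing is asked for, a point or a joint stands for the part that bears it (a point fixed in the world has none). Each returns a list of dicts, best first, with "score" (0 to 1); they miss things now and then, are a little off and sometimes report something else, mostly with a low value. They report only what shows in the picture. A call takes as long as a camera call. They do not tell look-alikes from the thing itself.
- arm.masks_of(camera, query): "mask" (384x512 bool, what is visible of it) and "rect" ([left, top, width, height] in pixels, round what is visible of it).
- arm.mark_of(camera, query): "point" ([row, column] in pixels: a listed point, or the origin of a listed thing).
The state is a dict: "t": time; "joint_pos": joint angles; "joint_velocities": joint speeds; "tau": joint torques, N m; "eef_pos": TCP position; "orientation": TCP orientation; "ft_force": force on the tool from outside, world axes, zero at the start; "wrist_torque": the same for the moment, N m; "width": opening from 0.0 (shut) to 1.0 (fully open); "finger_force": force on a finger pad.
Only numpy, scipy, OpenCV 4.12 (cv2) and the standard library are available. Lean on these libraries where they do the work, as an engineer would, in place of code of your own. Each camera call takes 0.05 s, during which the arm holds its last target. There are 200 camera calls.

TASK

Four closed sample containers (wide round jar, narrow round vial, square bottle, oblong box) stand about the laboratory bench among four shallow grey holders. Put each container in the holder whose pocket matches its outline, so that it stands flat on the holder's floor inside the rim, and let go of it. Keep the containers upright all the while, and do not knock the beaker of pipettes.

Things in the scene. Friction and masses are not known exactly. Their poses are not given: they have to be found in the camera images.
- wide_jar: Wide round sample jar, white with a flat dark red lid of the same width: 64 mm diameter, 56 mm high, about 0.16 kg. Loose, standing upright on the bench at the start. Origin: centre of its underside, z up.
- narrow_vial: Narrow round sample vial, white with a flat dark red lid of the same width: 32 mm diameter, 72 mm high, about 0.06 kg. Loose, standing upright on the bench at the start. Origin: centre of its underside, z up.
- square_bottle: Square sample bottle, white with a flat dark red lid of the same width: 46 x 46 mm, 64 mm high, about 0.13 kg; x and y are square to its sides. Loose, standing upright on the bench at the start. Origin: centre of its underside, z up.
- oblong_box: Oblong sample box, white with a flat dark red lid of the same outline: 76 mm along its x, 30 mm along its y, 54 mm high, about 0.11 kg. Loose, standing upright on the bench at the start. Origin: centre of its underside, z up.
- wide_holder: Grey tray with a large round pocket, 80 mm inner diameter: fits the wide jar with 8 mm to spare all round. Rim 14 mm above the bench, wall 5 mm thick, floor 4 mm thick, so the pocket is 10 mm deep. Fixed to the bench. Origin: centre of its underside on the bench, z up.
- narrow_holder: Grey tray with a small round pocket, 48 mm inner diameter: fits the narrow vial with 8 mm to spare all round. Rim 14 mm above the bench, wall 5 mm thick, floor 4 mm thick, so the pocket is 10 mm deep. Fixed to the bench. Origin: centre of its underside on the bench, z up.
- square_holder: Grey tray with a square pocket, 62 x 62 mm inside: fits the square bottle with 8 mm to spare on each side; x and y are square to its sides. Rim 14 mm above the bench, wall 5 mm thick, floor 4 mm thick, so the pocket is 10 mm deep. Fixed to the bench. Origin: centre of its underside on the bench, z up.
- oblong_holder: Grey tray with an oblong pocket, 92 mm along its x and 44 mm along its y inside: fits the oblong box, long side along long side, with 7 to 8 mm to spare on each side. Rim 14 mm above the bench, wall 5 mm thick, floor 4 mm thick, so the pocket is 10 mm deep. Fixed to the bench. Origin: centre of its underside on the bench, z up.
- beaker: Glass beaker with five white plastic pipettes standing in it, at the far side of the work area: 72 mm diameter, 90 mm high, the pipettes up to 162 mm. Not to be knocked. Origin: centre of its underside on the bench.
Not all that is in view belongs to the job. What is shaped like the square_bottle but blue or purple is not meant.

How it is judged:
At the end, for the whole second after the job is handed in: Each of the four containers stands in its own matching holder: centre within 13 mm of the holder's centre, underside on the holder's floor (1 to 7 mm above the holder's origin, nominally 4 mm), upright within 0.08 rad, and at rest (under 0.02 m/s) (horizontal distance between wide_jar and wide_holder below 0.013 m and z of wide_jar in the frame of wide_holder between 0.001 and 0.007 m and angle between each of wide_jar, narrow_vial, square_bottle, oblong_box's own z axis and vertical below 0.08 rad and linear speed of each of wide_jar, narrow_vial, square_bottle, oblong_box below 0.02 m/s and horizontal distance between narrow_vial and narrow_holder below 0.013 m and z of narrow_vial in the frame of narrow_holder between 0.001 and 0.007 m and horizontal distance between square_bottle and square_holder below 0.013 m and z of square_bottle in the frame of square_holder between 0.001 and 0.007 m and horizontal distance between oblong_box and oblong_holder below 0.013 m and z of oblong_box in the frame of oblong_holder between 0.001 and 0.007 m); the robot touches nothing.
It fails at once if a sample container is tipped more than 0.7 rad from upright (angle between any of wide_jar, narrow_vial, square_bottle, oblong_box's own z axis and vertical above 0.7 rad).
It fails at once if the beaker is knocked: tilted more than 0.4 rad or moved more than 30 mm (angle between beaker's own z axis and vertical above 0.4 rad or distance of beaker from where it was at the start of the episode above 0.03 m).
It also fails if it takes over 112 s, if anything falls off the work surface, if the arm or the gripper's body presses on something with over 40 N, if the wrist force passes 120 N, or if a joint passes its speed limit or range.

## Working session

There is one attempt and no reset: what is moved stays moved. The work goes in short steps, Python scripts to look and compute and a tool call to move; the robot and the scene stay as the last step left them, time stands still between calls to the robot, and variables do not carry over. Pictures are saved under pics/ and viewed, at most 14 in all, crops included, and the job is handed in when it is done.

Besides the shell and the picture viewer there is one more tool, called after "Request:" by a JSON object that holds its "method" and its "body", one argument or row to a line. move_arm: Moves the arm, as the interface text tells. Its arguments: {"type":"object","properties":{"commands":{"type":"array"},"newtons":{"type":"number"}},"required":["commands"]}

```bash
mkdir -p pics
python3 - <<'E'
from bench import arm
import cv2,numpy as np
o=arm.get_obs();print(o['t'],o['eef_pos'],o['orientation'],o['width'])
for c in('top','side'):
    cv2.imwrite(f'pics/{c}0.png',arm.capture(c))
    i=arm.camera_info(c);print(c,i['fx'],np.round(i['extrinsics'],3).tolist())
    for n in 'wide_jar narrow_vial square_bottle oblong_box wide_holder narrow_holder square_holder oblong_holder beaker'.split():
        print(n,[(round(d['score'],2),d['rect']) for d in arm.masks_of(c,n)][:3])
E
```

```text
0.0 [ 0.17697891 -0.70255353  0.21772294] [-7.86757640e-04  9.92393390e-01  1.23104478e-01 -1.67685683e-04] 1.0000008191995837
top 487.78281575035953 [[0.007, -1.0, -0.021, 0.012], [-0.989, -0.003, -0.15, 0.584], [0.149, 0.021, -0.989, 1.278], [0.0, 0.0, 0.0, 1.0]]
wide_jar [(0.56, [179.4, 160.5, 27.6, 25.6])]
narrow_vial [(0.66, [317.6, 228.7, 8.7, 9.7])]
square_bottle [(0.91, [165.7, 122.9, 23.4, 20.3]), (0.61, [246.2, 161.5, 18.3, 19.7]), (0.58, [278.5, 127.2, 21.9, 27.2])]
oblong_box [(0.55, [115.9, 236.3, 31.9, 18.8])]
wide_holder [(0.97, [174.2, 217.3, 34.9, 31.3])]
narrow_holder [(0.79, [303.2, 164.8, 21.2, 22.5])]
square_holder [(0.94, [368.7, 174.8, 32.3, 32.7])]
oblong_holder [(0.55, [111.4, 163.6, 32.5, 39.3])]
beaker [(0.91, [210.1, 90.2, 31.4, 44.6])]
side 436.8440864094721 [[0.93, -0.368, 0.013, -0.537], [-0.273, -0.713, -0.646, 0.182], [0.248, 0.597, -0.763, 0.965], [0.0, 0.0, 0.0, 1.0]]
wide_jar [(0.66, [246.2, 133.7, 18.9, 32.5])]
narrow_vial [(0.95, [235.4, 258.2, 17.8, 27.7])]
square_bottle [(0.81, [313.1, 190.9, 24.6, 32.8]), (0.79, [269.4, 178.7, 22.5, 33.3]), (0.77, [278.7, 115.6, 18.0, 27.0])]
oblong_box [(0.92, [162.8, 117.7, 19.3, 28.2])]
wide_holder [(0.81, [174.7, 154.4, 35.6, 27.6]), (0.32, [244.9, 135.7, 21.3, 29.4])]
narrow_holder [(0.9, [293.0, 239.4, 25.2, 24.7])]
square_holder [(0.78, [299.3, 309.9, 50.5, 48.3])]
oblong_holder [(0.89, [207.6, 105.5, 33.3, 19.4])]
beaker [(0.98, [302.7, 113.0, 39.1, 60.6])]
```

View pics/top0.png

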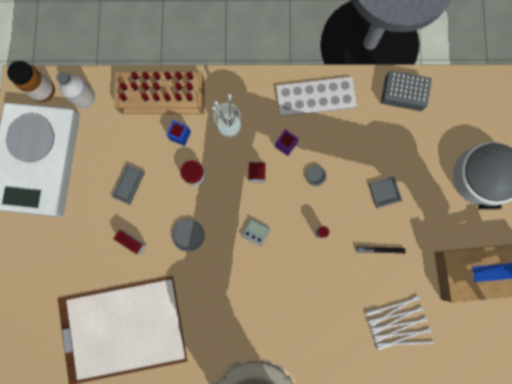

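View pics/side0.png

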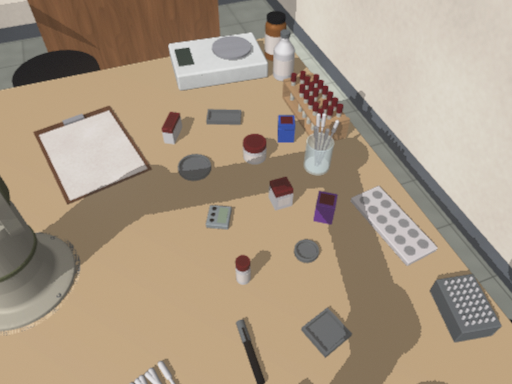

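Top view: white square bottle has its lid at about (257,171). The look-alikes are blue at (179,131) and purple at (287,142). Jar is at (192,172), vial (323,231), box (129,241). Holders: wide (188,234), narrow (315,174), square (385,191), oblong (128,183). The beaker is at (228,120). The side view agrees, with the white bottle at (281,193). Next I'll measure positions and confirm the bottle in a crop.

```bash
cat > h.py <<'E'
from bench import arm
import cv2,numpy as np
from scipy.spatial.transform import Rotation as R
H=dict(wide_jar=.056,narrow_vial=.072,square_bottle=.064,oblong_box=.054,wide_holder=.014,narrow_holder=.014,square_holder=.014,oblong_holder=.014)
def toworld(info,px,z):
    """pixels (n,2: col,row) -> world xy on plane z"""
    px=np.atleast_2d(px).astype(float);E=info['extrinsics'];r,t=E[:3,:3],E[:3,3]
    d=np.c_[(px[:,0]-info['cx'])/info['fx'],(px[:,1]-info['cy'])/info['fy'],np.ones(len(px))]@r
    c=-r.T@t
    return (c+d*((z-c[2])/d[:,2])[:,None])[:,:2]
def topix(info,p):
    q=info['extrinsics']@np.r_[p,1];return q[0]/q[2]*info['fx']+info['cx'],q[1]/q[2]*info['fy']+info['cy']
def red(img):
    b,g,r=[img[...,i].astype(int) for i in range(3)]
    return (r>45)&(g<.45*r)&(b<.55*r)
def fit(info,mask,z):
    """centre, sizes, long-side angle(deg) of the biggest blob on plane z"""
    n,l,s,_=cv2.connectedComponentsWithStats(mask.astype(np.uint8))
    if n<2:return None
    m=(l==1+np.argmax(s[1:,4])).astype(np.uint8)
    c=max(cv2.findContours(m,0,cv2.CHAIN_APPROX_NONE)[0],key=len)[:,0]
    p=toworld(info,c,z)
    (x,y),(w,h),a=cv2.minAreaRect((p*1000).astype(np.float32))
    if h>w:a+=90;w,h=h,w
    return np.round([x,y,w,h,(a+90)%180-90],1)
def mv(x,y,z,yaw):
    """print shift along present tool axes and turn about tool z, to reach world x,y,z (m), finger-line direction yaw (deg)"""
    o=arm.get_obs();q=R.from_quat(np.roll(o['orientation'],-1));
    s=q.inv().apply(np.array([x,y,z])-o['eef_pos'])
    Y=q.as_matrix()[:,1];now=np.degrees(np.arctan2(Y[1],Y[0]))
    d=(yaw-now+90)%180-90
    print('t',round(o['t'],2),'tcp',np.round(o['eef_pos'],4),'yawY',round(now,1),'| turn z',round(-d,1),'shift',np.round(s,4))
E
python3 - <<'E'
from h import *
img=arm.capture('top');i=arm.camera_info('top')
R_=red(img)
for n,z in H.items():
    d=arm.masks_of('top',n)
    if n=='square_bottle': d=[e for e in d if 246<=e['rect'][0]+e['rect'][2]/2<=268]
    m=d[0]['mask']
    if 'holder' not in n: m=cv2.dilate(m.astype(np.uint8),np.ones((3,3)))>0; m=m&R_
    print(n,fit(i,m,z))
i2=i
d=arm.masks_of('top','beaker');print('beaker',fit(i,d[0]['mask'],.09),[e['point'] for e in arm.mark_of('top','beaker')][:1])
p=arm.mark_of('top','beaker')[0]['point'];print(toworld(i,[p[1],p[0]],0))
crop=np.hstack([cv2.resize(img[100:260,100:410],(775,400),interpolation=cv2.INTER_CUBIC)])
cv2.imwrite('pics/crop.png',crop)
w=arm.camera_info('wrist');E=np.linalg.inv(w['extrinsics']);o=arm.get_obs()
q=R.from_quat(np.roll(o['orientation'],-1))
print('cam in tool',q.inv().apply(E[:3,3]-o['eef_pos']),np.round(q.as_matrix().T@E[:3,:3],3),w['fx'])
mv(.6,0,.2,90)
E
```

```text
wide_jar [622.4 171.6  56.7  55.4  45.5]
narrow_vial [ 461.4 -177.1   23.6   20.8  -89.7]
square_bottle [ 6.241e+02 -3.000e+00  3.820e+01  3.750e+01  1.000e-01]
oblong_box [432.6 338.3  71.4  24.6  57.5]
wide_holder [452.  182.8  87.9  87.2 -88.3]
narrow_holder [ 6.184e+02 -1.690e+02  5.370e+01  4.980e+01 -6.000e-01]
square_holder [ 575.1 -358.6   78.5   74.6  -71.4]
oblong_holder [592.6 354.7 104.3  61.6 -19.3]
beaker [766.9  76.2 112.2  69.5  18.8] [[123.6, 228.6]]
[[0.77053669 0.07653231]]
cam in tool [ 0.07262541  0.00025907 -0.16674068] [[-0.001 -0.965 -0.261]
 [ 1.    -0.    -0.001]
 [ 0.    -0.261  0.965]] 338.8346476051509
t 1.6 tcp [ 0.1771 -0.7031  0.2186] yawY -75.9 | turn z 14.1 shift [ 0.5819 -0.5784  0.0186]
```

View pics/crop.png

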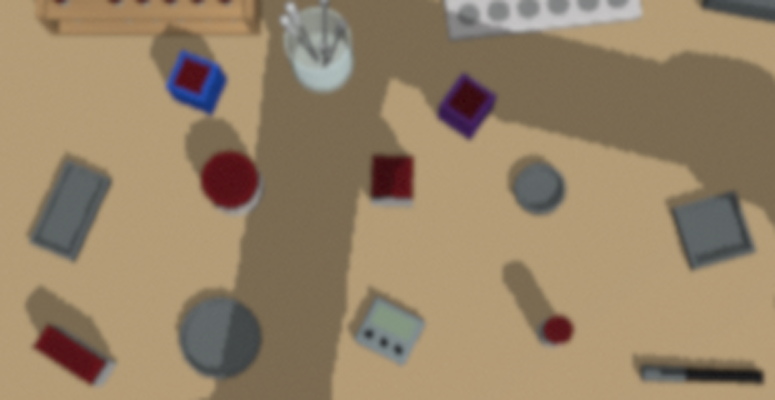

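The white bottle at crop (392,180) is the one meant; blue (197,80) and purple (467,105) are decoys. The measured sizes fit. I'll start with the vial.

Request:
{"method": "move_arm", "body": {
  "commands": [
    [0, 0, 3, 0.02, -0.022, 0.001, 0.07],
    [0, 0, 6, 0.045, -0.05, 0.002, 0.07],
    [0, 0, 9, 0.07, -0.077, 0.003, 0.07],
    [0, 0, 12, 0.097, -0.106, 0.004, 0.07],
    [0, 0, 14.1, 0.124, -0.135, 0.005, 0.07],
    [0, 0, 14.1, 0.151, -0.165, 0.006, 0.07],
    [0, 0, 14.1, 0.178, -0.194, 0.008, 0.07],
    [0, 0, 14.1, 0.202, -0.22, 0.009, 0.07]
  ]
}}

```text
t: 2.27
eef_pos: [0.3202, -0.438, 0.2097]
orientation: [-0.0, 1.0, 0.001, 0.0]
ft_force: [1.2, -0.6, 0.5]
width: 0.751
finger_force: 0.0
```

```bash
python3 -c "
from h import *
mv(.461,-.177,.2,-90)"
```

```text
t 2.27 tcp [ 0.3202 -0.438   0.2097] yawY -89.9 | turn z 0.1 shift [ 0.1412 -0.2608  0.0098]
```

Request:
{"method": "move_arm", "body": {
  "commands": [
    [0, 0, 0, 0.02, -0.037, 0.0, 0.07],
    [0, 0, 0, 0.04, -0.074, 0.002, 0.07],
    [0, 0, 0, 0.06, -0.111, 0.004, 0.07],
    [0, 0, 0, 0.08, -0.148, 0.006, 0.07],
    [0, 0, 0, 0.1, -0.185, 0.008, 0.07],
    [0, 0, 0, 0.12, -0.222, 0.01, 0.07],
    [0, 0, 0, 0.141, -0.261, 0.01, 0.07],
    [0, 0, 0, 0.141, -0.261, 0.01, 0.07]
  ]
}}

```text
t: 2.93
eef_pos: [0.4638, -0.1724, 0.1998]
orientation: [-0.001, 1.0, 0.005, 0.001]
ft_force: [0.4, -0.1, -1.1]
width: 0.753
finger_force: 0.0
```

```bash
cat >> h.py <<'E'
def look(names,near):
    """fit each name in a wrist picture; near: rough world xy (mm) to choose by"""
    i=arm.camera_info('wrist');img=arm.capture('wrist');rd=red(img)
    for n,p in zip(names,near):
        best=None
        for d in arm.masks_of('wrist',n):
            m=d['mask']
            if 'holder' not in n: m=(cv2.dilate(m.astype(np.uint8),np.ones((5,5)))>0)&rd
            f=fit(i,m,H[n])
            if f is not None and np.hypot(*(f[:2]-p))<40: print(n,round(d['score'],2),f,d['rect']);break
        else: print(n,'none')
    return img
E
python3 - <<'E'
from h import *
cv2.imwrite('pics/w1.png',look(['narrow_vial','narrow_holder'],[(461,-177),(618,-169)]))
mv(.461,-.177,.035,-90)
E
```

```text
narrow_vial 0.61 [ 463.  -177.    31.4   28.8    0.6] [246.0, 158.1, 35.5, 45.6]
narrow_holder 0.9 [ 609.7 -167.2   56.6   38.1  -89.5] [223.5, 0.0, 63.6, 44.9]
t 3.08 tcp [ 0.4601 -0.1791  0.1997] yawY -89.9 | turn z 0.1 shift [ 0.0009 -0.0021  0.1647]
```

View pics/w1.png

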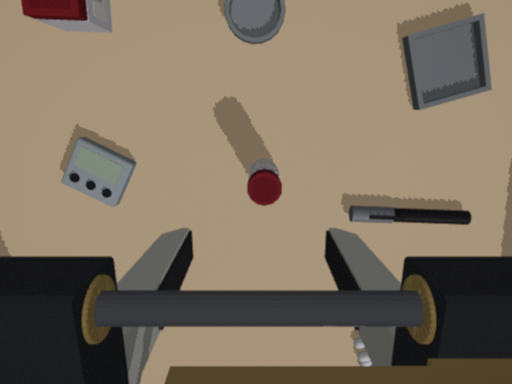

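The picture shows the vial lid at (264,188), right under the tool. The narrow holder is cut off at the top (255,10), and its lower edge gives x ≈ 0.619, y ≈ -0.168.

Request:
{"method": "move_arm", "body": {
  "commands": [
    [0, 0, 0, 0.002, -0.002, 0.03, 0.07],
    [0, 0, 0, 0.002, -0.002, 0.065, 0.07],
    [0, 0, 0, 0.002, -0.002, 0.1, 0.07],
    [0, 0, 0, 0.002, -0.002, 0.13, 0.07],
    [0, 0, 0, 0.002, -0.002, 0.155, 0.07],
    [0, 0, 0, 0.002, -0.002, 0.165, 0.07],
    [0, 0, 0, 0.002, -0.002, 0.165, 0.07],
    [0, 0, 0, 0.002, -0.002, 0.165, 0.06]
  ],
  "newtons": 15
}}

```text
t: 3.75
eef_pos: [0.4615, -0.1785, 0.0349]
orientation: [0.0, 1.0, -0.001, -0.0]
ft_force: [0.3, -0.2, 0.2]
width: 0.719
finger_force: 0.0
```

Request:
{"method": "move_arm", "body": {
  "commands": [
    [0, 0, 0, 0, 0, 0, 0.045],
    [0, 0, 0, 0, 0, 0, 0.03],
    [0, 0, 0, 0, 0, 0, 0.02],
    [0, 0, 0, 0, 0, 0, 0.02],
    [0, 0, 0, 0, 0, 0, 0.02],
    [0, 0, 0, 0, 0, 0, 0.02],
    [0, 0, 0, 0, 0, 0, 0.02],
    [0, 0, 0, 0, 0, 0, 0.02]
  ]
}}

```text
t: 4.42
eef_pos: [0.4624, -0.1773, 0.0351]
orientation: [0.0, 1.0, 0.0, 0.0]
ft_force: [-1.2, -0.4, 7.2]
width: 0.342
finger_force: 15.0
```

Request:
{"method": "move_arm", "body": {
  "commands": [
    [0, 0, 0, 0, 0, -0.01, 0.02],
    [0, 0, 0, 0, 0, -0.025, 0.02],
    [0, 0, 0, 0.01, 0, -0.04, 0.02],
    [0, 0, 0, 0.03, 0, -0.05, 0.02],
    [0, 0, 0, 0.06, -0.001, -0.05, 0.02],
    [0, 0, 0, 0.09, -0.003, -0.05, 0.02],
    [0, 0, 0, 0.12, -0.006, -0.05, 0.02],
    [0, 0, 0, 0.14, -0.008, -0.05, 0.02]
  ]
}}

```text
t: 5.08
eef_pos: [0.605, -0.1684, 0.0856]
orientation: [-0.0, 1.0, 0.001, 0.001]
ft_force: [0.1, -0.7, -0.2]
width: 0.342
finger_force: 15.0
```

Run:
```python
from h import *
o=arm.get_obs();print(o['width'],o['finger_force'],o['ft_force'])
look(['narrow_vial','narrow_holder'],[(600,-169),(618,-169)])
mv(.619,-.168,.042,-90)
```

```text
0.3416026524427238 14.999875724315643 [ 0.09553498 -0.70860953 -0.15115737]
narrow_vial 0.72 [ 587.8 -168.5   43.2   35.7  -89.9] [221.9, 198.4, 75.2, 92.8]
narrow_holder 0.9 [ 625.4 -166.3   56.8   51.   -87.4] [216.2, 140.5, 79.0, 68.5]
t 5.23 tcp [ 0.603  -0.1685  0.0848] yawY -89.9 | turn z 0.1 shift [ 0.016  -0.0004  0.0428]
```

Request:
{"method": "move_arm", "body": {
  "commands": [
    [0, 0, 0, 0.01, -0.001, 0.005, 0.02],
    [0, 0, 0, 0.017, -0.001, 0.015, 0.02],
    [0, 0, 0, 0.017, -0.001, 0.025, 0.02],
    [0, 0, 0, 0.017, -0.001, 0.035, 0.02],
    [0, 0, 0, 0.017, -0.001, 0.041, 0.02],
    [0, 0, 0, 0.017, -0.001, 0.045, 0.02],
    [0, 0, 0, 0.017, -0.001, 0.045, 0.02],
    [0, 0, 0, 0.017, -0.001, 0.045, 0.02]
  ]
}}

```text
t: 5.9
eef_pos: [0.6185, -0.1682, 0.0391]
orientation: [-0.0, 1.0, 0.0, -0.0]
ft_force: [0.3, 0.3, -0.1]
width: 0.344
finger_force: 15.0
```

Request:
{"method": "move_arm", "body": {
  "commands": [
    [0, 0, 0, 0, 0, 0, 0.04],
    [0, 0, 0, 0, 0, 0, 0.06],
    [0, 0, 0, 0, 0, 0, 0.06],
    [0, 0, 0, 0, 0, 0, 0.06],
    [0, 0, 0, 0, 0, -0.02, 0.06],
    [0, 0, 0, 0, 0, -0.05, 0.06],
    [0, 0, 0, 0, 0, -0.09, 0.06],
    [0, 0, 0, 0, 0, -0.13, 0.06]
  ]
}}

```text
t: 6.57
eef_pos: [0.6184, -0.168, 0.1705]
orientation: [-0.0, 1.0, 0.0, -0.001]
ft_force: [0.2, 0.1, 0.4]
width: 0.646
finger_force: 0.0
```

Run:
```python
from h import *
cv2.imwrite('pics/w2.png',look(['narrow_vial','narrow_holder','square_holder'],[(619,-169),(618,-169),(575,-358)]))
mv(.624,-.003,.2,-90)
```

```text
narrow_vial 0.85 [ 618.  -168.4   32.8   29.4    0. ] [241.9, 162.9, 37.3, 50.8]
narrow_holder 0.62 [ 627.6 -165.8   56.    45.8  -84.3] [227.8, 144.5, 59.2, 48.0]
square_holder 0.96 [ 577.3 -355.    77.8   77.1   16.6] [399.6, 175.3, 84.7, 80.7]
t 6.77 tcp [ 0.6196 -0.1683  0.1711] yawY -90.0 | turn z 0.0 shift [ 0.0046 -0.1652 -0.029 ]
```

View pics/w2.png

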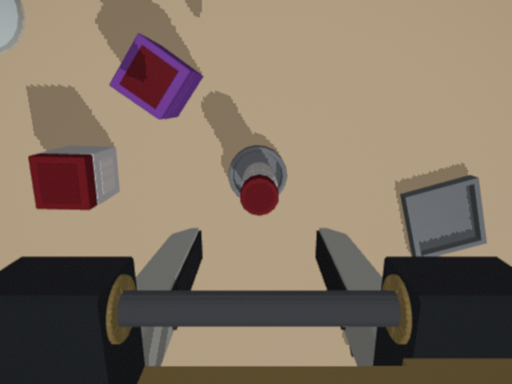

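The vial stands inside its holder at pixel (260,185), about 4 mm off centre at most. The white bottle at (65,180) is next; the square holder is at (445,215), measured at (0.577, -0.355) and about 17°.

Request:
{"method": "move_arm", "body": {
  "commands": [
    [0, 0, 0, 0, -0.015, -0.005, 0.093],
    [0, 0, 0, 0, -0.04, -0.01, 0.093],
    [0, 0, 0, 0, -0.07, -0.01, 0.093],
    [0, 0, 0, 0, -0.1, -0.01, 0.093],
    [0, 0, 0, 0, -0.13, -0.01, 0.093],
    [0, 0, 0, 0, -0.155, -0.01, 0.093],
    [0, 0, 0, 0, -0.165, -0.01, 0.093],
    [0, 0, 0, 0, -0.165, -0.01, 0.093]
  ]
}}

```text
t: 7.43
eef_pos: [0.6181, 0.001, 0.1784]
orientation: [-0.001, 1.0, 0.003, -0.001]
ft_force: [-0.3, -0.4, 0.1]
width: 0.998
finger_force: 0.0
```

Run:
```python
from h import *
cv2.imwrite('pics/w3.png',look(['square_bottle','wide_jar','wide_holder'],[(624,-3),(622,172),(452,183)]))
mv(.624,-.003,.025,-90)
```

```text
square_bottle 0.67 [626.7  -2.6  45.9  44.2  -1.3] [233.3, 146.5, 58.6, 62.2]
wide_jar 0.91 [624.9 170.9  67.8  61.3 -65. ] [20.9, 135.2, 106.6, 78.7]
wide_holder none
t 7.63 tcp [ 0.6187 -0.0052  0.1792] yawY -90.1 | turn z -0.1 shift [ 0.0054 -0.0024  0.1542]
```

View pics/w3.png

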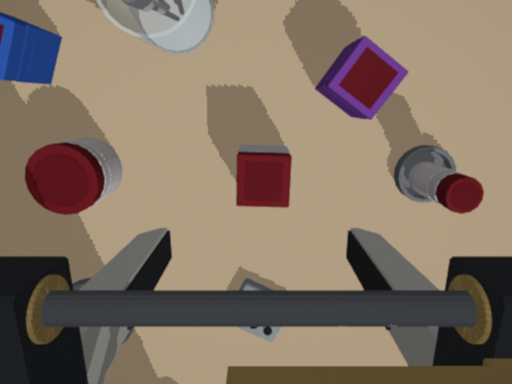

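Bottle lid is at (263,180), right in front between the open fingers; the purple decoy at (365,78) is clear of them.

Request:
{"method": "move_arm", "body": {
  "commands": [
    [0, 0, 0, 0.008, -0.002, 0.02, 0.093],
    [0, 0, 0, 0.008, -0.002, 0.055, 0.093],
    [0, 0, 0, 0.008, -0.002, 0.09, 0.093],
    [0, 0, 0, 0.008, -0.002, 0.12, 0.093],
    [0, 0, 0, 0.008, -0.002, 0.142, 0.093],
    [0, 0, 0, 0.008, -0.002, 0.149, 0.093],
    [0, 0, 0, 0.008, -0.002, 0.149, 0.093],
    [0, 0, 0, 0.008, -0.002, 0.149, 0.08]
  ],
  "newtons": 20
}}

```text
t: 8.3
eef_pos: [0.6272, -0.0023, 0.0311]
orientation: [0.0, 1.0, -0.0, 0.0]
ft_force: [-0.0, 0.3, 0.8]
width: 0.964
finger_force: 0.0
```

Request:
{"method": "move_arm", "body": {
  "commands": [
    [0, 0, 0, 0, 0, 0, 0.06],
    [0, 0, 0, 0, 0, 0, 0.035],
    [0, 0, 0, 0, 0, 0, 0.035],
    [0, 0, 0, 0, 0, 0, 0.035],
    [0, 0, 0, 0, 0, 0, 0.035],
    [0, 0, 0, 0, 0, 0, 0.035],
    [0, 0, 0, 0, 0, 0, 0.035],
    [0, 0, 0, 0, 0, 0, 0.035]
  ]
}}

```text
t: 8.97
eef_pos: [0.627, -0.0012, 0.0308]
orientation: [0.0, 1.0, 0.0, 0.0]
ft_force: [-1.2, -1.1, 3.7]
width: 0.497
finger_force: 20.0
```

Request:
{"method": "move_arm", "body": {
  "commands": [
    [0, 0, 0, 0, 0, -0.01, 0.035],
    [0, 0, 0, 0, 0, -0.03, 0.035],
    [0, 0, 0, 0, 0, -0.055, 0.035],
    [0, 0, 0, 0, 0, -0.08, 0.035],
    [0, 0, 0, 0, 0.005, -0.105, 0.035],
    [0, 0, 0, -0.002, 0.02, -0.12, 0.035],
    [0, 0, 0, -0.006, 0.045, -0.12, 0.035],
    [0, 0, 0, -0.01, 0.075, -0.12, 0.035]
  ]
}}

```text
t: 9.63
eef_pos: [0.6176, -0.0748, 0.1525]
orientation: [-0.0, 1.0, 0.002, 0.001]
ft_force: [-0.6, -0.4, -0.8]
width: 0.496
finger_force: 20.0
```

Run:
```python
from h import *
print(arm.get_obs()['width'])
mv(.577,-.356,.15,-72)
```

```text
0.4955811376917537
t 9.63 tcp [ 0.6176 -0.0748  0.1525] yawY -89.8 | turn z -17.8 shift [-0.0418  0.281   0.0022]
```

Request:
{"method": "move_arm", "body": {
  "commands": [
    [0, 0, 0, -0.005, 0.033, 0, 0.035],
    [0, 0, -3, -0.011, 0.072, 0, 0.035],
    [0, 0, -7, -0.017, 0.112, 0, 0.035],
    [0, 0, -11, -0.023, 0.152, 0, 0.035],
    [0, 0, -15, -0.029, 0.192, 0, 0.035],
    [0, 0, -18, -0.035, 0.23, 0, 0.035],
    [0, 0, -18, -0.039, 0.26, 0.02, 0.035],
    [0, 0, -18, -0.041, 0.275, 0.05, 0.035]
  ]
}}

```text
t: 10.3
eef_pos: [0.5758, -0.358, 0.1034]
orientation: [0.003, 0.988, 0.154, 0.002]
ft_force: [0.6, -0.6, -1.6]
width: 0.489
finger_force: 20.0
```

Run:
```python
from h import *
look(['square_bottle','square_holder'],[(577,-355),(577,-355)])
mv(.577,-.356,.036,-72.5)
```

```text
square_bottle 0.94 [ 551.9 -365.9   70.7   50.4  -72.5] [205.2, 192.5, 108.5, 99.9]
square_holder 0.92 [ 591.  -353.2   72.8   45.6  -71.4] [211.9, 147.1, 91.7, 61.8]
t 10.45 tcp [ 0.5739 -0.3521  0.0988] yawY -72.1 | turn z 0.4 shift [0.002  0.0048 0.0627]
```

Request:
{"method": "move_arm", "body": {
  "commands": [
    [0, 0, 0, 0.001, 0.005, 0.01, 0.035],
    [0, 0, 0, 0.001, 0.005, 0.022, 0.035],
    [0, 0, 0, 0.001, 0.005, 0.034, 0.035],
    [0, 0, 0, 0.001, 0.005, 0.046, 0.035],
    [0, 0, 0, 0.001, 0.005, 0.056, 0.035],
    [0, 0, 0, 0.001, 0.005, 0.063, 0.035],
    [0, 0, 0, 0.001, 0.005, 0.063, 0.035],
    [0, 0, 0, 0.001, 0.005, 0.063, 0.035]
  ]
}}

```text
t: 11.12
eef_pos: [0.5786, -0.3553, 0.0371]
orientation: [-0.0, 0.988, 0.157, -0.0]
ft_force: [-1.3, -0.2, -0.9]
width: 0.498
finger_force: 20.0
```

Request:
{"method": "move_arm", "body": {
  "commands": [
    [0, 0, 0, 0, 0, 0, 0.05],
    [0, 0, 0, 0, 0, 0, 0.07],
    [0, 0, 0, 0, 0, 0, 0.075],
    [0, 0, 0, 0, 0, 0, 0.075],
    [0, 0, 0, 0, 0, -0.02, 0.075],
    [0, 0, 0, 0, 0, -0.05, 0.075],
    [0, 0, 0, 0, 0, -0.09, 0.075],
    [0, 0, 0, 0, 0, -0.13, 0.075]
  ]
}}

```text
t: 11.78
eef_pos: [0.5781, -0.3553, 0.1686]
orientation: [-0.001, 0.988, 0.157, -0.001]
ft_force: [1.3, -1.3, 0.1]
width: 0.805
finger_force: 0.0
```

Run:
```python
from h import *
cv2.imwrite('pics/w4.png',look(['square_bottle','square_holder'],[(577,-355),(577,-355)]))
mv(.624,.172,.2,-90)
```

```text
square_bottle 0.59 [ 577.3 -355.9   46.4   45.5   18. ] [230.3, 156.4, 60.6, 67.3]
square_holder 0.85 [ 576.3 -356.9   73.5   73.    16.1] [224.1, 141.5, 73.2, 76.7]
t 11.93 tcp [ 0.5804 -0.3567  0.1717] yawY -72.0 | turn z 18.0 shift [ 0.2051 -0.4892 -0.0298]
```

View pics/w4.png

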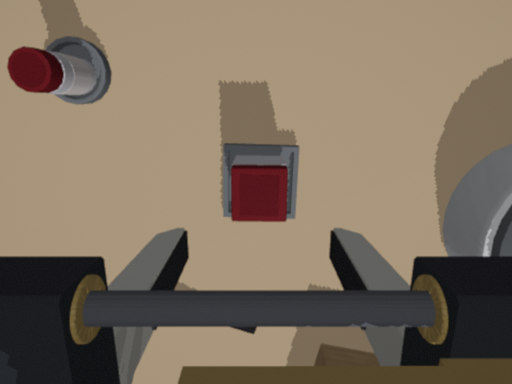

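The square bottle sits in its holder at (260,190), within 2 mm of centre. On to the jar.

Request:
{"method": "move_arm", "body": {
  "commands": [
    [0, 0, 3, 0.01, -0.025, -0.01, 0.093],
    [0, 0, 7, 0.023, -0.055, -0.02, 0.093],
    [0, 0, 11, 0.037, -0.09, -0.03, 0.093],
    [0, 0, 15, 0.052, -0.125, -0.03, 0.093],
    [0, 0, 18, 0.066, -0.16, -0.03, 0.093],
    [0, 0, 18, 0.08, -0.195, -0.03, 0.093],
    [0, 0, 18, 0.094, -0.23, -0.03, 0.093],
    [0, 0, 18, 0.108, -0.265, -0.03, 0.093]
  ]
}}

```text
t: 12.6
eef_pos: [0.5985, -0.0684, 0.1967]
orientation: [0.0, 1.0, 0.0, -0.001]
ft_force: [2.0, -0.7, 1.0]
width: 0.999
finger_force: 0.0
```

Run:
```python
from h import *
mv(.622,.172,.2,-90)
```

```text
t 12.6 tcp [ 0.5985 -0.0684  0.1967] yawY -90.0 | turn z 0.0 shift [ 0.0236 -0.2403 -0.0034]
```

Request:
{"method": "move_arm", "body": {
  "commands": [
    [0, 0, 0, 0.004, -0.035, 0, 0.093],
    [0, 0, 0, 0.008, -0.07, 0, 0.093],
    [0, 0, 0, 0.011, -0.108, 0, 0.093],
    [0, 0, 0, 0.015, -0.146, 0, 0.093],
    [0, 0, 0, 0.019, -0.185, 0, 0.093],
    [0, 0, 0, 0.022, -0.22, 0.01, 0.093],
    [0, 0, 0, 0.024, -0.238, 0.02, 0.093],
    [0, 0, 0, 0.024, -0.238, 0.02, 0.093]
  ]
}}

```text
t: 13.27
eef_pos: [0.6212, 0.1739, 0.1746]
orientation: [-0.001, 1.0, 0.004, -0.002]
ft_force: [-0.3, -0.3, -0.0]
width: 1.0
finger_force: 0.0
```

Run:
```python
from h import *
cv2.imwrite('pics/w5.png',look(['wide_jar','oblong_holder'],[(622,172),(592,355)]))
mv(.624,.172,.026,-90)
```

```text
wide_jar 0.8 [624.  174.2  61.7  61.5 -44.9] [219.9, 140.9, 76.4, 79.0]
oblong_holder 0.74 [595.9 355.5 107.9  58.7 -22.5] [38.3, 143.4, 84.1, 111.3]
t 13.42 tcp [0.6227 0.1668 0.1768] yawY -90.0 | turn z 0.0 shift [ 0.0015 -0.0054  0.1508]
```

View pics/w5.png

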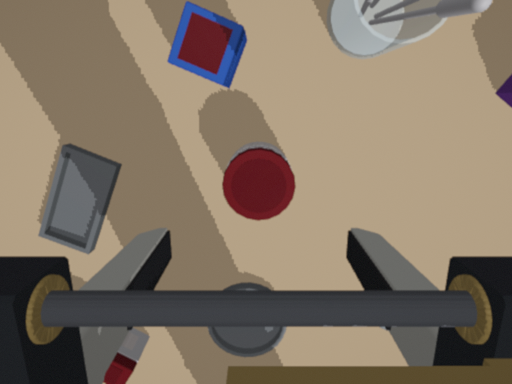

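Jar lid is at (259,184) between the fingers. The wide holder is at (248,318), the oblong holder at (80,198).

Request:
{"method": "move_arm", "body": {
  "commands": [
    [0, 0, 0, 0.001, -0.005, 0.015, 0.093],
    [0, 0, 0, 0.001, -0.005, 0.045, 0.093],
    [0, 0, 0, 0.001, -0.005, 0.08, 0.093],
    [0, 0, 0, 0.001, -0.005, 0.11, 0.093],
    [0, 0, 0, 0.001, -0.005, 0.135, 0.093],
    [0, 0, 0, 0.001, -0.005, 0.15, 0.093],
    [0, 0, 0, 0.001, -0.005, 0.15, 0.093],
    [0, 0, 0, 0.001, -0.005, 0.15, 0.085]
  ],
  "newtons": 20
}}

```text
t: 14.08
eef_pos: [0.6241, 0.1708, 0.0274]
orientation: [0.001, 1.0, -0.001, -0.001]
ft_force: [1.0, 0.3, 0.8]
width: 0.965
finger_force: 0.0
```

Request:
{"method": "move_arm", "body": {
  "commands": [
    [0, 0, 0, 0, 0, 0, 0.07],
    [0, 0, 0, 0, 0, 0, 0.055],
    [0, 0, 0, 0, 0, 0, 0.05],
    [0, 0, 0, 0, 0, 0, 0.05],
    [0, 0, 0, 0, 0, 0, 0.05],
    [0, 0, 0, 0, 0, 0, 0.05],
    [0, 0, 0, 0, 0, 0, 0.05],
    [0, 0, 0, 0, 0, 0, 0.05]
  ]
}}

```text
t: 14.75
eef_pos: [0.6247, 0.173, 0.0288]
orientation: [-0.0, 1.0, 0.0, 0.001]
ft_force: [-0.8, 0.1, 7.4]
width: 0.685
finger_force: 20.0
```

Request:
{"method": "move_arm", "body": {
  "commands": [
    [0, 0, 0, 0, 0, -0.01, 0.05],
    [0, 0, 0, 0, 0, -0.03, 0.05],
    [0, 0, 0, -0.01, 0, -0.05, 0.05],
    [0, 0, 0, -0.035, -0.002, -0.07, 0.05],
    [0, 0, 0, -0.065, -0.004, -0.08, 0.05],
    [0, 0, 0, -0.095, -0.006, -0.08, 0.05],
    [0, 0, 0, -0.12, -0.008, -0.08, 0.05],
    [0, 0, 0, -0.13, -0.009, -0.08, 0.05]
  ]
}}

```text
t: 15.42
eef_pos: [0.4902, 0.1817, 0.1084]
orientation: [0.0, 1.0, 0.001, -0.001]
ft_force: [-0.3, -0.4, -2.4]
width: 0.688
finger_force: 20.0
```

Run:
```python
from h import *
print(arm.get_obs()['width'])
cv2.imwrite('pics/w6.png',look(['wide_jar','wide_holder'],[(500,182),(452,182)]))
mv(.453,.183,.032,-90)
```

```text
0.6875735189405311
wide_jar 0.81 [466.4 181.5  99.5  69.4 -89.9] [189.1, 176.5, 141.9, 155.4]
wide_holder none
t 15.57 tcp [0.4944 0.1821 0.1083] yawY -89.9 | turn z 0.1 shift [-0.0415 -0.001   0.0762]
```

View pics/w6.png

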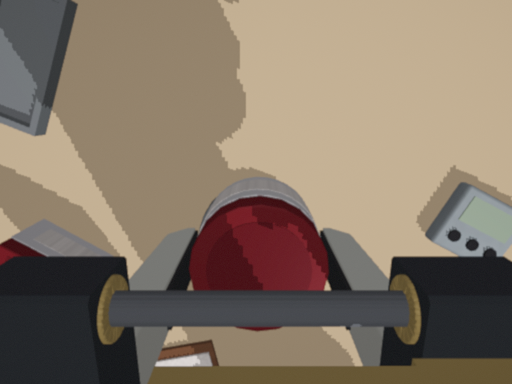

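The held jar hides the holder. I'll hover over it and use the far rim.

Request:
{"method": "move_arm", "body": {
  "commands": [
    [0, 0, 0, -0.006, 0, 0, 0.05],
    [0, 0, 0, -0.014, -0.001, 0.005, 0.05],
    [0, 0, 0, -0.022, -0.001, 0.015, 0.05],
    [0, 0, 0, -0.03, -0.002, 0.025, 0.05],
    [0, 0, 0, -0.036, -0.002, 0.03, 0.05],
    [0, 0, 0, -0.038, -0.002, 0.03, 0.05],
    [0, 0, 0, -0.038, -0.002, 0.03, 0.05],
    [0, 0, 0, -0.038, -0.002, 0.03, 0.05]
  ]
}}

```text
t: 16.23
eef_pos: [0.4567, 0.1838, 0.0778]
orientation: [-0.0, 1.0, 0.0, 0.0]
ft_force: [0.5, 0.3, -1.3]
width: 0.685
finger_force: 20.0
```

Run:
```python
from h import *
im=look(['wide_holder'],[(470,182)])
i=arm.camera_info('wrist')
for d in arm.masks_of('wrist','wide_holder'):
    f=fit(i,d['mask'],.014);print(d['score'],d['rect'],f, 'far', f[0]+(f[2] if abs(f[4])<45 else f[3])/2)
cv2.imwrite('pics/w7.png',im)
mv(.4545,.1845,.034,-90)
```

```text
wide_holder 0.68 [471.7 187.7  88.9  56.8 -85.9] [191.3, 148.2, 127.1, 82.7]
0.68 [191.3, 148.2, 127.1, 82.7] [472.  187.7  89.   56.8 -85.9] far 500.4
t 16.38 tcp [0.4569 0.1838 0.078 ] yawY -90.0 | turn z 0.0 shift [-0.0024 -0.0007  0.044 ]
```

View pics/w7.png

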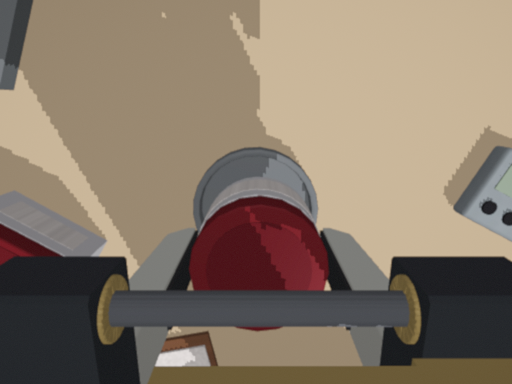

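Holder rim spans columns 194–318 with its far edge at row 148, so its centre is about (0.455, 0.186).

Request:
{"method": "move_arm", "body": {
  "commands": [
    [0, 0, 0, -0.002, -0.002, 0.006, 0.05],
    [0, 0, 0, -0.002, -0.002, 0.014, 0.05],
    [0, 0, 0, -0.002, -0.002, 0.023, 0.05],
    [0, 0, 0, -0.002, -0.002, 0.032, 0.05],
    [0, 0, 0, -0.002, -0.002, 0.039, 0.05],
    [0, 0, 0, -0.002, -0.002, 0.044, 0.05],
    [0, 0, 0, -0.002, -0.002, 0.044, 0.05],
    [0, 0, 0, -0.002, -0.002, 0.044, 0.05]
  ]
}}

```text
t: 17.05
eef_pos: [0.4539, 0.1855, 0.033]
orientation: [0.0, 1.0, 0.0, -0.0]
ft_force: [-0.2, -0.2, -1.6]
width: 0.685
finger_force: 20.0
```

Request:
{"method": "move_arm", "body": {
  "commands": [
    [0, 0, 0, 0, 0, 0, 0.07],
    [0, 0, 0, 0, 0, 0, 0.085],
    [0, 0, 0, 0, 0, 0, 0.09],
    [0, 0, 0, 0, 0, 0, 0.09],
    [0, 0, 0, 0, 0, -0.02, 0.09],
    [0, 0, 0, 0, 0, -0.05, 0.09],
    [0, 0, 0, 0, 0, -0.09, 0.09],
    [0, 0, 0, 0, 0, -0.13, 0.09]
  ]
}}

```text
t: 17.72
eef_pos: [0.4534, 0.1853, 0.1648]
orientation: [0.0, 1.0, 0.0, -0.001]
ft_force: [0.2, 0.1, -0.8]
width: 0.967
finger_force: 0.0
```

Run:
```python
from h import *
cv2.imwrite('pics/w8.png',look(['wide_jar','wide_holder','oblong_box'],[(455,185),(455,185),(433,338)]))
mv(.434,.340,.18,-33)
```

```text
wide_jar 0.95 [452.5 185.2  62.5  62.5 -45.2] [220.3, 144.1, 79.2, 85.5]
wide_holder 0.96 [465.8 187.4  90.3  67.  -86.9] [206.4, 133.4, 97.7, 70.8]
oblong_box 0.56 [435.6 338.8  75.5  33.7  58. ] [29.6, 161.3, 115.8, 83.7]
t 17.92 tcp [0.4546 0.186  0.165 ] yawY -90.0 | turn z -57.0 shift [-0.0205 -0.154  -0.0149]
```

View pics/w8.png

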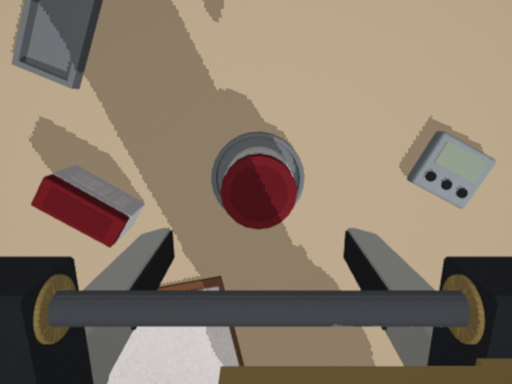

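The jar sits in its holder at (258,190). The box at (88,205) is next, with its long side at 58°.

Request:
{"method": "move_arm", "body": {
  "commands": [
    [0, 0, -6, -0.002, -0.015, -0.01, 0.08],
    [0, 0, -13, -0.005, -0.04, -0.015, 0.08],
    [0, 0, -20, -0.008, -0.065, -0.015, 0.08],
    [0, 0, -27, -0.012, -0.09, -0.015, 0.08],
    [0, 0, -34, -0.015, -0.115, -0.015, 0.08],
    [0, 0, -41, -0.017, -0.14, -0.015, 0.08],
    [0, 0, -48, -0.019, -0.153, -0.015, 0.08],
    [0, 0, -55, -0.019, -0.153, -0.015, 0.08]
  ]
}}

```text
t: 18.58
eef_pos: [0.4333, 0.3422, 0.1769]
orientation: [-0.001, 0.884, 0.467, -0.001]
ft_force: [0.1, 1.0, -0.1]
width: 0.859
finger_force: 0.0
```

Run:
```python
from h import *
look(['oblong_box','oblong_holder'],[(435,339),(594,355)])
print(arm.get_obs()['joint_pos'])
mv(.4356,.339,.026,-32)
```

```text
oblong_box 0.85 [433.9 341.8  75.   28.2  58. ] [239.3, 137.1, 42.2, 89.9]
oblong_holder 0.59 [593.8 358.1 106.2  54.9 -22.4] [331.5, 21.5, 122.9, 87.9]
[-0.57629829  0.45742646 -0.2611276   2.02875009  0.18095447  0.67991925
 -1.56633471]
t 18.73 tcp [0.4344 0.338  0.177 ] yawY -35.1 | turn z -3.1 shift [0.0019 0.0006 0.151 ]
```

Request:
{"method": "move_arm", "body": {
  "commands": [
    [0, 0, -3, 0.002, -0.002, 0.015, 0.08],
    [0, 0, -3, 0.002, -0.002, 0.045, 0.08],
    [0, 0, -3, 0.002, -0.002, 0.08, 0.08],
    [0, 0, -3, 0.002, -0.002, 0.11, 0.08],
    [0, 0, -3, 0.002, -0.002, 0.135, 0.08],
    [0, 0, -3, 0.002, -0.002, 0.149, 0.08],
    [0, 0, -3, 0.002, -0.002, 0.149, 0.08],
    [0, 0, -3, 0.002, -0.002, 0.149, 0.06]
  ],
  "newtons": 20
}}

```text
t: 19.4
eef_pos: [0.434, 0.3404, 0.0287]
orientation: [0.001, 0.875, 0.484, -0.001]
ft_force: [-0.4, -0.2, 0.5]
width: 0.828
finger_force: 0.0
```

Request:
{"method": "move_arm", "body": {
  "commands": [
    [0, 0, 0, 0, 0, 0, 0.04],
    [0, 0, 0, 0, 0, 0, 0.02],
    [0, 0, 0, 0, 0, 0, 0.02],
    [0, 0, 0, 0, 0, 0, 0.02],
    [0, 0, 0, 0, 0, 0, 0.02],
    [0, 0, 0, 0, 0, 0, 0.02],
    [0, 0, 0, 0, 0, 0, 0.02],
    [0, 0, 0, 0, 0, 0, 0.02]
  ]
}}

```text
t: 20.07
eef_pos: [0.4345, 0.3416, 0.0298]
orientation: [-0.0, 0.874, 0.485, 0.0]
ft_force: [0.1, -0.3, 2.6]
width: 0.322
finger_force: 20.0
```

Request:
{"method": "move_arm", "body": {
  "commands": [
    [0, 0, 0, 0, 0, -0.01, 0.02],
    [0, 0, 0, 0, 0, -0.03, 0.02],
    [0, 0, 0, 0, 0, -0.055, 0.02],
    [0, 0, -6, 0, 0, -0.08, 0.02],
    [0, 0, -13, 0, 0, -0.095, 0.02],
    [0, 0, -20, 0, 0, -0.1, 0.02],
    [0, 0, -27, 0, 0, -0.1, 0.02],
    [0, 0, -34, 0, 0, -0.1, 0.02]
  ]
}}

```text
t: 20.73
eef_pos: [0.4348, 0.3414, 0.131]
orientation: [0.0, 0.692, 0.722, 0.001]
ft_force: [0.4, -0.6, -1.3]
width: 0.321
finger_force: 20.0
```

Run:
```python
from h import *
print(arm.get_obs()['width'],arm.get_obs()['joint_pos'])
mv(.594,.3575,.12,67.6)
```

```text
0.32111090267414577 [-0.46650709  0.54466241 -0.43183513  2.0575262   0.386541    0.61534289
 -1.12105099]
t 20.73 tcp [0.4348 0.3414 0.131 ] yawY 2.4 | turn z -65.2 shift [0.0095 0.1598 0.0112]
```

Request:
{"method": "move_arm", "body": {
  "commands": [
    [0, 0, -6, 0.001, 0.01, 0, 0.02],
    [0, 0, -13, 0.002, 0.025, 0, 0.02],
    [0, 0, -20, 0.003, 0.04, 0, 0.02],
    [0, 0, -27, 0.004, 0.06, 0, 0.02],
    [0, 0, -34, 0.005, 0.08, 0, 0.02],
    [0, 0, -41, 0.006, 0.1, 0, 0.02],
    [0, 0, -48, 0.008, 0.12, 0, 0.02],
    [0, 0, -55, 0.0095, 0.135, 0, 0.02]
  ]
}}

```text
t: 21.4
eef_pos: [0.5709, 0.355, 0.1301]
orientation: [0.0, 0.281, 0.96, -0.0]
ft_force: [0.3, -0.1, -0.8]
width: 0.324
finger_force: 20.0
```

Run:
```python
from h import *
print(arm.get_obs()['joint_pos'])
mv(.594,.3575,.08,67.6)
```

```text
[-0.21174056  0.72584317 -0.69557891  1.77168072  0.59400779  0.86543183
 -0.18241912]
t 21.4 tcp [0.5709 0.355  0.1301] yawY 57.3 | turn z -10.3 shift [-0.018   0.0146  0.0501]
```

Request:
{"method": "move_arm", "body": {
  "commands": [
    [0, 0, -4, -0.005, 0.004, 0.005, 0.02],
    [0, 0, -8, -0.01, 0.008, 0.015, 0.02],
    [0, 0, -10.3, -0.015, 0.012, 0.025, 0.02],
    [0, 0, -10.3, -0.018, 0.0146, 0.035, 0.02],
    [0, 0, -10.3, -0.018, 0.0146, 0.045, 0.02],
    [0, 0, -10.3, -0.018, 0.0146, 0.05, 0.02],
    [0, 0, -10.3, -0.018, 0.0146, 0.05, 0.02],
    [0, 0, -10.3, -0.018, 0.0146, 0.05, 0.02]
  ]
}}

```text
t: 22.07
eef_pos: [0.5915, 0.3584, 0.0796]
orientation: [-0.0, 0.196, 0.981, -0.0]
ft_force: [0.4, 0.3, -0.3]
width: 0.321
finger_force: 20.0
```

Run:
```python
from h import *
cv2.imwrite('pics/w9.png',look(['oblong_box','oblong_holder'],[(594,357),(594,357)]))
mv(.594,.3575,.035,67.6)
```

```text
oblong_box 0.64 [598.8 355.2  70.   40.1 -22.7] [222.7, 163.2, 74.4, 171.9]
oblong_holder 0.98 [575.8 365.4  65.8  55.7 -23.6] [219.1, 135.7, 82.8, 95.1]
t 22.22 tcp [0.5921 0.3587 0.0803] yawY 67.4 | turn z -0.2 shift [-0.0022 -0.0004  0.0453]
```

View pics/w9.png

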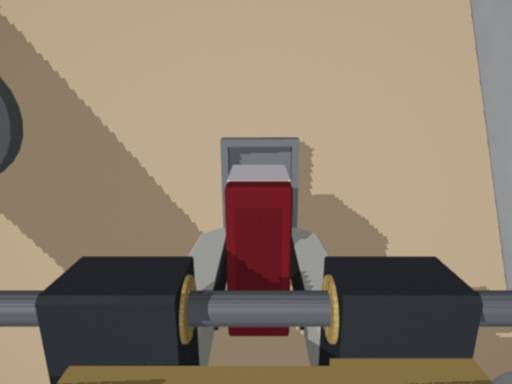

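The box at (259,250) is lined up with the holder, whose rim spans columns 221–299 and whose near end is at row 138. Its centre works out at (0.592, 0.358), which is where the tool is.

Request:
{"method": "move_arm", "body": {
  "commands": [
    [0, 0, 0, 0, 0, 0.006, 0.02],
    [0, 0, 0, 0, 0, 0.014, 0.02],
    [0, 0, 0, 0, 0, 0.023, 0.02],
    [0, 0, 0, 0, 0, 0.032, 0.02],
    [0, 0, 0, 0, 0, 0.04, 0.02],
    [0, 0, 0, 0, 0, 0.045, 0.02],
    [0, 0, 0, 0, 0, 0.045, 0.02],
    [0, 0, 0, 0, 0, 0.045, 0.02]
  ]
}}

```text
t: 22.88
eef_pos: [0.5919, 0.3583, 0.034]
orientation: [-0.0, 0.196, 0.981, -0.0]
ft_force: [-0.6, -0.8, -1.1]
width: 0.321
finger_force: 20.0
```

Request:
{"method": "move_arm", "body": {
  "commands": [
    [0, 0, 0, 0, 0, 0, 0.04],
    [0, 0, 0, 0, 0, 0, 0.06],
    [0, 0, 0, 0, 0, 0, 0.06],
    [0, 0, 0, 0, 0, 0, 0.06],
    [0, 0, 0, 0, 0, -0.02, 0.06],
    [0, 0, 0, 0, 0, -0.05, 0.06],
    [0, 0, 0, 0, 0, -0.09, 0.06],
    [0, 0, 0, 0, 0, -0.13, 0.06]
  ]
}}

```text
t: 23.55
eef_pos: [0.5915, 0.3579, 0.1654]
orientation: [-0.001, 0.196, 0.981, -0.0]
ft_force: [1.2, 0.4, -0.7]
width: 0.643
finger_force: 0.0
```

Run:
```python
from h import *
a=look(['oblong_box','oblong_holder'],[(594,357),(594,357)])
b=arm.capture('side')
cv2.imwrite('pics/end.png',np.hstack([cv2.resize(a,(400,300)),cv2.resize(b[90:360,140:400],(400,300))]))
o=arm.get_obs();print(o['t'],o['eef_pos'],o['ft_force'])
```

```text
oblong_box 0.83 [593.3 357.5  76.4  29.7 -22.7] [240.1, 139.1, 41.4, 93.8]
oblong_holder 0.81 [594.2 357.7 102.8  55.  -22.7] [233.0, 127.9, 58.6, 109.6]
23.75 [0.59271132 0.35841116 0.1660312 ] [-0.18494539 -0.618577   -0.06063214]
```

View pics/end.png

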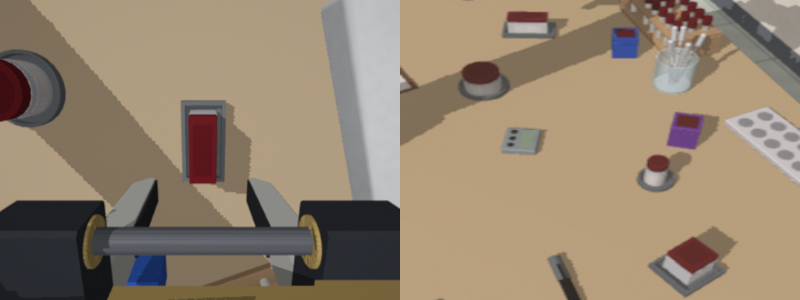

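All four containers stand upright in their matching holders: box (528,25), jar (483,82), vial (657,172) and bottle (690,262) in the right-hand view. The beaker is untouched and the gripper is clear, so I'll hand in.

```bash
python3 -c "
from bench import arm
print(arm.close_job())"
```

```text
the job is handed in; nothing more can be done
None
```

I handed the job in at about 24 s with all four containers standing upright in their matching holders and released; in the camera checks each was within about 5 mm of its holder's centre, and the beaker was not touched.

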